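Seat the orange print head against its end stop

TASK

In the three-lane dock, slide the orange print-head module along its lane, away from you, until you feel it press firmly against the rubber buffer of the end stop in that lane, and hold it there for a moment. Do it gently, without ramming the stop or lifting the module out of the lane, then let go and leave it standing seated against the buffer. Leave the blue and the white module where they are.

Things in the scene. Friction and masses are not known exactly. Their poses are not given: they have to be found in the camera images.
- orange_head_tab (a point): Middle of the orange module's upright grip tab (sizes in mm): a ridge 12 thick (y), 70 long (x, over the whole block), 36 tall on the block's top. The point is 62 above the module's underside, 22 above the block's top, 14 below the tab's top. x points along the lane to the end stop, away from the robot within 21 degrees; y left, z up. Pinch the tab across its thickness.
- orange_head: Orange print-head module (loose, 0.14 to 0.28 kg; sizes in mm): block 70 long (x), 50 wide, 40 high, plus tab. Origin: middle of its underside; nose 35 towards +x. It lies on the lane's floor, 8 above the table, between guide ribs 22 high, 3 play each side, and starts 22 to 70 short of the buffer. Sliding it takes 0.5 to 3 N.
- end_stop: Fixed end stop in the orange lane (sizes in mm): grey post 24 wide, 74 high on a foot 40 x 50 x 20, black rubber buffer facing the module's tab, 47 to 73 up. Origin: middle of its underside, on the lane's floor; axes as the module's. Free buffer face 36 from it towards -x: the module first touches with its centre 71 away. The buffer gives 1 mm per 1.5 N, up to 12 mm, then is hard. Its place varies.
- blue_head_tab (a point): Middle of the tab of the blue module, of the same shape, in another lane of the dock (lanes 90 mm apart, order varies, each with its own stop). Bystander.
- white_head_tab (a point): Middle of the tab of the white module, likewise a bystander.

How it is judged:
By the outcome, as a careful person would: the job done as asked, in the order asked, and still so for the second after the job is handed in, with the robot touching nothing.
It also fails if it takes over 38 s, if anything falls off the work surface, if the arm or the gripper's body presses on something with over 40 N, if the wrist force passes 120 N, or if a joint passes its speed limit or range.

ROBOT

A 7-joint arm with a two-finger parallel gripper is mounted at the origin on the work surface. World frame = base frame: x ahead of the robot, y to its left, z up, the work surface at z = 0. Lengths are in m, angles in rad, forces in N, time in s.
With the tool pointing down it reaches from about 0.4 to 0.85 m from the base axis. Payload 10.4 kg.
Tool frame: the origin (TCP) lies midway between the tips of the shut fingers; the grasp point (between the pads) lies 19 mm behind it; z points along the fingers, x is the direction in which the jaws open and shut, and the axes are right-handed (so a half turn about z gives the same grasp; the last joint's range is limited). The gripper opens to 85 mm and grips with 20 to 120 N. Pads are 22 mm wide; open, the fingers measure 114 mm over their backs; the gripper's body (76 mm by 85 mm) begins 54 mm behind the grasp point. The pads swing forward as they close: fully open they stand 13 mm farther back than shut.
Start: joints at [1.129, 0.332, -0.065, 1.46, 0.022, 1.35, -0.088], TCP at [0.254, -0.571, 0.231] pointing down, gripper open.
Joint ranges: [-2.6, 2.6], [-0.5, 2.12], [-1.47, 1.34], [0.16, 2.42], [-1.27, 4.41], [0.06, 2.06], [-2.6, 2.6]. Speed limits (rad/s): [2.22, 2.22, 2.79, 2.79, 3.14, 3.14, 3.14].

INTERFACE

Orientations are given as a unit quaternion [x, y, z, w].
In Python, from workcell import monitor, eyes, ticket, models gives the robot as it stands.
- The arm moves only by the tool servo_tool, never from a script. Its argument "motion" is a list of rows, each a list of 7 numbers: the opening, from 0 (shut) to 1 (fully open), then the shift along the tool's x, y, z in m, then the turn, a rotation vector about the tool's x, y, z in degrees. In form: [[fingers, tx, ty, tz, rx, ry, rz], ...]. A call has 1 to 20 rows; each row is the pose to reach, as a shift and turn from the pose commanded when the call began, along the tool's axes at that moment; what a row does not reach only later rows make up. A row lasts 1/8 s, in which the tool goes at most 62.5 mm and 10.7 degrees, less where a joint would pass 70% of its speed; a pose out of reach is approached as far as the arm can. A call with a gripper value outside its range is refused whole. The fingers move at their own pace and stop on an object; "grip_force" is the grip in N (left out, the last holds). Time passes only in rows, so rows that repeat a pose let the fingers close. It gives the time, the measured TCP pose, the force and the opening at its end, in the units of the state.
- monitor.get_obs(): the state, without advancing time (a new reading comes with each control period).
- eyes.camera(name): name is "side" or "top"; returns (picture, depth): 400x640x3 uint8, blue, green, red; 400x640 float32, m along the optical axis (not along the pixel's ray), 0 where there is no reading.
- eyes.camera_info(name): a dict with "intrinsics" (3x3 intrinsics, pixels), "extrinsics" (4x4, takes a point from world to camera coordinates). Camera axes: x right, y down, z forward; pixel columns grow to the right and rows downward; lengths in m; the calibration is good to about 2 mm. A picture is of the moment at which its call begins. camera_info takes no time and is no camera call.
- ticket.hand_in(): hands the job in, once; it reports no verdict.
Trained networks look in the newest picture that a camera, given by its name, has taken for a name from the list of things; names that differ only in an ending like _2 or _b are one class to them, and where a whole thing is asked for, a point or a joint stands for the part that bears it (a point fixed in the world has none). Each returns a list of dicts, best first, with "confidence" (0 to 1); they miss things now and then, are a little off and sometimes report something else, mostly with a low value. They report only what shows in the picture. A call takes as long as a camera call.
- models.boxes_of(camera, thing): "point" ([x, y, z] in m, in the coordinates of the camera as it stood for that picture, good to about 4 mm: the middle of the surface that is visible of it).
The state is a dict: "clock": time; "joint_pos": joint angles; "joint_velocities": joint speeds; "tau": joint torques, N m; "position": TCP position; "ee_rot": TCP orientation; "ft_force": force on the tool from outside, world axes, zero at the start; "torque": the same for the moment, N m; "grip_width": opening from 0.0 (shut) to 1.0 (fully open).
Only numpy, scipy, OpenCV 4.12 (cv2) and the standard library are available. Lean on these libraries where they do the work, as an engineer would, in place of code of your own. Each camera call takes 0.05 s, during which the arm holds its last target. There are 200 camera calls.

## Working session

There is one attempt and no reset: what is moved stays moved. The work goes in short steps, Python scripts to look and compute and a tool call to move; the robot and the scene stay as the last step left them, time stands still between calls to the robot, and variables do not carry over. Pictures are saved under pics/ and viewed, about 8 in all and at most 12, crops included, and the job is handed in when it is done.

Besides the shell and the picture viewer there is one more tool, called after "Call:" as name(argument=value, ...) on one line, values as JSON. servo_tool: Moves the arm, as the interface text tells. Its arguments: {"type":"object","properties":{"motion":{"type":"array"},"grip_force":{"type":"number"}},"required":["motion"]}

```bash
mkdir -p pics; cat > h.py <<'E'
import numpy as np, cv2
from scipy.spatial.transform import Rotation as R
from workcell import monitor, eyes, ticket, models
np.set_printoptions(precision=4,suppress=True)
def cam(n):
    i=eyes.camera_info(n); return np.array(i["intrinsics"]),np.array(i["extrinsics"])
def cloud(n,depth):
    K,E=cam(n); v,u=np.mgrid[:400,:640]
    p=np.stack([(u-K[0,2])/K[0,0]*depth,(v-K[1,2])/K[1,1]*depth,depth],-1)
    return (p-E[:3,3])@E[:3,:3]
def box(n,t):
    K,E=cam(n); 
    return [(round(d["confidence"],2),(np.array(d["point"])-E[:3,3])@E[:3,:3]) for d in models.boxes_of(n,t)]
def state():
    o=monitor.get_obs()
    for k in("clock","position","ee_rot","ft_force","grip_width","joint_pos"): print(k,np.array(o[k]))
    return o
E
python3 - <<'E'
from h import *
o=state(); print(R.from_quat(o["ee_rot"]).as_matrix())
for n in("top","side"):
    im,d=eyes.camera(n); cv2.imwrite(f"pics/{n}0.png",im); np.savez(f"{n}0.npz",im=im,d=d)
    for t in("orange_head_tab","orange_head","end_stop","blue_head_tab","white_head_tab"): print(n,t,box(n,t))
E
```

```text
clock 0.0
position [ 0.254  -0.5706  0.2305]
ee_rot [ 0.8387 -0.5447 -0.0006 -0.0004]
ft_force [-0.0363 -0.7582  0.1992]
grip_width 0.9979605916742539
joint_pos [ 1.1294  0.3329 -0.0647  1.461   0.0216  1.3499 -0.0885]
[[ 0.4067 -0.9136 -0.0007]
 [-0.9136 -0.4067  0.0013]
 [-0.0015  0.0001 -1.    ]]
top orange_head_tab [(0.83, array([ 0.5162, -0.1359,  0.0471]))]
top orange_head [(0.7, array([ 0.5109, -0.1353,  0.049 ]))]
top end_stop [(0.91, array([ 0.6286, -0.147 ,  0.077 ]))]
top blue_head_tab [(0.84, array([ 0.5074, -0.2254,  0.0481]))]
top white_head_tab [(0.96, array([ 0.5246, -0.046 ,  0.0489]))]
side orange_head_tab [(0.67, array([ 0.5142, -0.1295,  0.0552]))]
side orange_head [(0.73, array([ 0.5121, -0.1338,  0.0504]))]
side end_stop [(0.87, array([ 0.6221, -0.1461,  0.0639]))]
side blue_head_tab [(0.77, array([ 0.5108, -0.2239,  0.0564]))]
side white_head_tab [(0.86, array([ 0.5253, -0.0394,  0.051 ]))]
```

View pictures.

View pics/top0.png

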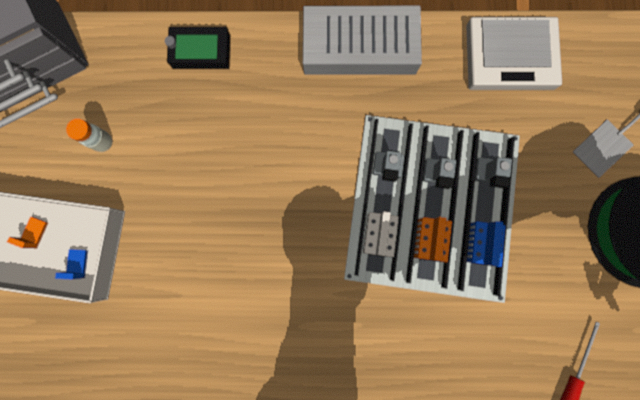

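View pics/side0.png

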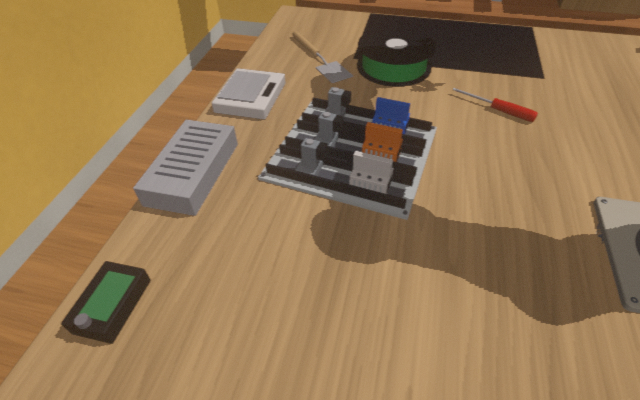

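```bash
python3 - <<'E'
from h import *
for n in("top","side"):
    z=np.load(f"{n}0.npz"); P=cloud(n,z["d"]); hsv=cv2.cvtColor(z["im"],cv2.COLOR_BGR2HSV)
    m=(hsv[...,0]>3)&(hsv[...,0]<22)&(hsv[...,1]>120)&(z["d"]>0)&(np.abs(P[...,0]-.51)<.08)&(np.abs(P[...,1]+.135)<.06)
    for lo,hi in((.035,.06),(.07,.1)):
        q=P[m&(P[...,2]>lo)&(P[...,2]<hi)]
        if len(q)<20: print(n,lo,len(q));continue
        r=cv2.minAreaRect(q[:,:2].astype(np.float32)*1000)
        print(n,lo,len(q),q.mean(0),"z",np.percentile(q[:,2],[5,50,95]),"rect",r, "x",np.percentile(q[:,0],[1,99]))
    # dark/gray tall things: stop
    q=P[(z["d"]>0)&(P[...,0]>.56)&(P[...,0]<.68)&(np.abs(P[...,1]+.147)<.04)&(P[...,2]>.06)]
    print(n,"stop",len(q),q.mean(0) if len(q) else 0, cv2.minAreaRect(q[:,:2].astype(np.float32)*1000), q[:,2].max())
E
```

```text
top 0.035 776 [ 0.516  -0.1378  0.0483] z [0.045  0.0482 0.0529] rect ((515.6958618164062, -143.0993194580078), (51.61956787109375, 69.7507553100586), 82.15174102783203) x [0.4801 0.551 ]
top 0.07 409 [ 0.5156 -0.1414  0.0827] z [0.0735 0.0837 0.0862] rect ((515.7321166992188, -142.68858337402344), (12.828678131103516, 69.68232727050781), 82.65613555908203) x [0.482  0.5494]
top stop 511 [ 0.6224 -0.1551  0.0795] ((623.9596557617188, -156.9816131591797), (24.714963912963867, 46.60860061645508), 82.28353118896484) 0.08866139863792019
side 0.035 531 [ 0.515  -0.1268  0.0485] z [0.0383 0.0483 0.0582] rect ((515.5999145507812, -138.2425994873047), (50.352081298828125, 71.10832977294922), 84.2239990234375) x [0.4792 0.5512]
side 0.07 331 [ 0.5157 -0.1369  0.0797] z [0.0715 0.081  0.0849] rect ((516.1268920898438, -139.93972778320312), (15.067949295043945, 70.59243774414062), 82.82408142089844) x [0.4824 0.5504]
side stop 374 [ 0.6223 -0.1486  0.0755] ((623.2907104492188, -154.5703582763672), (27.557483673095703, 46.288692474365234), 83.9716796875) 0.08660916344205162
```

The top view shows the orange module in the middle lane (tab about px 433,240). Its stop is ahead at about (440,170), with white to the left (380,232) and blue to the right (487,243). The side view agrees. The tab centre is about (0.516, -0.1415) with the lane at -7.6°, and the gap to the buffer is about 50 mm. I'm moving above it at the current height.

Call:
servo_tool(motion=[[1,-0.014,-0.021,0,0,0,1.6],[1,-0.043,-0.062,0,0,0,4.7],[1,-0.071,-0.103,0,0,0,7.9],[1,-0.1,-0.145,0,0,0,11.1],[1,-0.128,-0.186,0,0,0,14.2],[1,-0.157,-0.228,0,0,0,17.4],[1,-0.185,-0.269,0,0,0,20.5],[1,-0.214,-0.31,0,0,0,23.7],[1,-0.242,-0.352,0.01,0,0,26.9],[1,-0.271,-0.393,0.03,0,0,30],[1,-0.2854,-0.4139,0.06,0,0,31.6],[1,-0.2854,-0.4139,0.08,0,0,31.6],[1,-0.2854,-0.4139,0.08,0,0,31.6],[1,-0.2854,-0.4139,0.08,0,0,31.6]], grip_force=30)

```text
clock: 2.35
position: [0.5166, -0.1425, 0.1523]
ee_rot: [-0.658, 0.753, -0.001, 0.0]
ft_force: [0.6, 0.6, 0.5]
grip_width: 1.001
```

```bash
python3 - <<'E'
from h import *
o=state(); M=R.from_quat(o["ee_rot"]).as_matrix(); print(M)
for n in("top","side"):
    im,d=eyes.camera(n); cv2.imwrite(f"pics/{n}1.png",im[80:320,250:570] if n=="top" else im[50:290,200:520])
    P=cloud(n,d); hsv=cv2.cvtColor(im,cv2.COLOR_BGR2HSV)
    m=(hsv[...,0]>3)&(hsv[...,0]<22)&(hsv[...,1]>120)&(d>0)&(np.abs(P[...,0]-.51)<.08)&(np.abs(P[...,1]+.135)<.06)&(P[...,2]>.07)&(P[...,2]<.1)
    q=P[m]; print(n,len(q)); 
    if len(q)>20: print(cv2.minAreaRect(q[:,:2].astype(np.float32)*1000))
p=o["position"]; print("to go, tool axes", M.T@(np.array([.516,-.1415,.055])-p))
E
```

```text
clock 2.35
position [ 0.5166 -0.1425  0.1523]
ee_rot [-0.6584  0.7527 -0.0006  0.0003]
ft_force [0.6141 0.5725 0.4971]
grip_width 1.0010905863538928
joint_pos [ 0.5319  0.2228 -0.3919  1.7826  0.0929  1.153  -1.5932]
[[-0.1331 -0.9911  0.0011]
 [-0.9911  0.1331 -0.0005]
 [ 0.0004 -0.0012 -1.    ]]
top 176
((515.7511596679688, -142.05569458007812), (12.693544387817383, 69.768310546875), 83.60165405273438)
side 346
((515.9312744140625, -139.47044372558594), (15.668235778808594, 70.1143798828125), 80.9925537109375)
to go, tool axes [-0.001   0.0008  0.0973]
```

Call:
servo_tool(motion=[[1,-0.001,0,0.02,0,0,0],[1,-0.001,0,0.045,0,0,0],[1,-0.001,0,0.07,0,0,0],[1,-0.001,0,0.088,0,0,0],[1,-0.001,0,0.096,0,0,0],[1,-0.001,0,0.096,0,0,0],[1,-0.001,0,0.096,0,0,0]])

```text
clock: 3.32
position: [0.517, -0.1411, 0.0562]
ee_rot: [-0.659, 0.752, -0.001, 0.0]
ft_force: [-0.2, -0.2, 0.4]
grip_width: 1.0
```

Call:
servo_tool(motion=[[0.5,0,0,0,0,0,0],[0.3,0,0,0,0,0,0],[0.2,0,0,0,0,0,0],[0,0,0,0,0,0,0],[0,0,0,0,0,0,0],[0,0,0,0,0,0,0],[0,0,0,0,0,0,0],[0,0,0,0,0,0,0]], grip_force=30)

```text
clock: 4.32
position: [0.5165, -0.141, 0.0554]
ee_rot: [-0.659, 0.752, -0.0, 0.0]
ft_force: [-0.1, -0.4, 1.7]
grip_width: 0.141
```

```bash
python3 - <<'E'
from h import *
state()
im,d=eyes.camera("side"); cv2.imwrite("pics/side2.png",cv2.resize(im[60:260,240:480],None,fx=3,fy=3))
E
```

```text
clock 4.325
position [ 0.5165 -0.141   0.0554]
ee_rot [-0.6586  0.7525 -0.0001  0.0001]
ft_force [-0.1071 -0.364   1.7226]
grip_width 0.14129971409516864
joint_pos [ 0.5109  0.337  -0.3796  1.87    0.15    0.962  -1.6389]
```

View pics/side2.png

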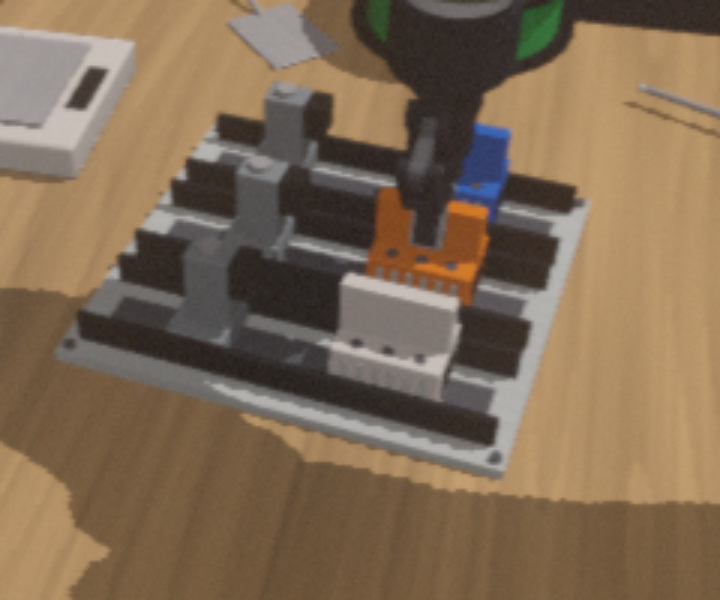

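The fingers sit either side of the orange tab's middle (crop px 430,210), and the opening of 0.141 × 85 = 12 mm matches the tab. Next I slide it most of the gap.

Call:
servo_tool(motion=[[0,0,-0.003,0,0,0,0],[0,0,-0.008,0,0,0,0],[0,0,-0.014,0,0,0,0],[0,0,-0.02,0,0,0,0],[0,0,-0.026,0,0,0,0],[0,0,-0.032,0,0,0,0],[0,0,-0.037,0,0,0,0],[0,0,-0.04,0,0,0,0],[0,0,-0.042,0,0,0,0],[0,0,-0.042,0,0,0,0]])

```text
clock: 5.62
position: [0.5588, -0.1465, 0.0555]
ee_rot: [-0.659, 0.752, -0.0, 0.0]
ft_force: [0.2, 0.5, 3.9]
grip_width: 0.134
```

```bash
python3 - <<'E'
from h import *
state()
im,d=eyes.camera("side"); im,d=eyes.camera("top")
state()
E
```

```text
clock 5.625
position [ 0.5588 -0.1465  0.0555]
ee_rot [-0.6587  0.7524 -0.0003  0.0003]
ft_force [0.2412 0.4633 3.9191]
grip_width 0.1343685774860709
joint_pos [ 0.4821  0.4173 -0.3681  1.7602  0.1746  0.9954 -1.6559]
clock 5.725
position [ 0.5588 -0.1466  0.0555]
ee_rot [-0.6587  0.7524 -0.0004  0.0004]
ft_force [ 1.3721 -1.3239  3.9539]
grip_width 0.13505734126842978
joint_pos [ 0.4822  0.417  -0.3681  1.7605  0.1746  0.995  -1.6558]
```

Call:
servo_tool(motion=[[0,0,-0.001,0,0,0,0],[0,0,-0.002,0,0,0,0],[0,0,-0.003,0,0,0,0],[0,0,-0.004,0,0,0,0],[0,0,-0.005,0,0,0,0],[0,0,-0.006,0,0,0,0],[0,0,-0.007,0,0,0,0],[0,0,-0.008,0,0,0,0],[0,0,-0.008,0,0,0,0]])

```text
clock: 6.85
position: [0.566, -0.1476, 0.0554]
ee_rot: [-0.659, 0.752, -0.0, -0.0]
ft_force: [-1.5, 0.2, 5.7]
grip_width: 0.13
```

Call:
servo_tool(motion=[[0,0,-0.001,0,0,0,0],[0,0,-0.002,0,0,0,0],[0,0,-0.002,0,0,0,0]])

```text
clock: 7.22
position: [0.5678, -0.1479, 0.0554]
ee_rot: [-0.659, 0.752, 0.0, -0.0]
ft_force: [-2.6, -0.2, 5.8]
grip_width: 0.132
```

Call:
servo_tool(motion=[[0,0,-0.001,0,0,0,0],[0,0,-0.002,0,0,0,0],[0,0,-0.002,0,0,0,0]])

```text
clock: 7.6
position: [0.5694, -0.1481, 0.0555]
ee_rot: [-0.659, 0.752, 0.0, -0.001]
ft_force: [-5.2, 0.6, 7.8]
grip_width: 0.131
```

Call:
servo_tool(motion=[[0,0,-0.001,0,0,0,0],[0,0,-0.002,0,0,0,0],[0,0,-0.003,0,0,0,0],[0,0,-0.003,0,0,0,0]])

```text
clock: 8.1
position: [0.5717, -0.1484, 0.0554]
ee_rot: [-0.659, 0.752, 0.001, -0.001]
ft_force: [-10.2, 1.6, 11.9]
grip_width: 0.137
```

```bash
python3 - <<'E'
from h import *
f=[]
for i in range(3):
    im,d=eyes.camera("top"); f.append(monitor.get_obs()["ft_force"])
print(np.array(f)); z=np.load("top0.npz")
P=cloud("top",d);hsv=cv2.cvtColor(im,cv2.COLOR_BGR2HSV)
m=(hsv[...,0]>3)&(hsv[...,0]<22)&(hsv[...,1]>120)&(d>0)&(np.abs(P[...,0]-.56)<.09)&(np.abs(P[...,1]+.14)<.06)&(P[...,2]>.07)&(P[...,2]<.1)
q=P[m];print(len(q),cv2.minAreaRect(q[:,:2].astype(np.float32)*1000) if len(q)>5 else 0)
E
```

```text
[[-9.2176  1.8466 11.5082]
 [-9.3066  0.6286 12.3078]
 [-8.7238  1.5539 11.257 ]]
128 ((571.43701171875, -140.20693969726562), (72.91389465332031, 18.639633178710938), 9.54849910736084)
```

Call:
servo_tool(motion=[[0,0,-0.0005,0,0,0,0],[0,0,-0.001,0,0,0,0],[0,0,-0.001,0,0,0,0],[0,0,-0.001,0,0,0,0],[0,0,-0.001,0,0,0,0],[0,0,-0.001,0,0,0,0],[0,0,-0.001,0,0,0,0],[0,0,-0.001,0,0,0,0],[0,0,-0.001,0,0,0,0],[0,0,-0.001,0,0,0,0]])

```text
clock: 9.5
position: [0.5724, -0.1485, 0.0554]
ee_rot: [-0.659, 0.752, 0.001, -0.001]
ft_force: [-10.9, 2.5, 13.7]
grip_width: 0.135
```

Call:
servo_tool(motion=[[0,0,0.0005,0,0,0,0],[0,0,0.001,0,0,0,0],[0,0,0.0015,0,0,0,0],[0,0,0.002,0,0,0,0],[0,0,0.0025,0,0,0,0],[0,0,0.0025,0,0,0,0]])

```text
clock: 10.25
position: [0.571, -0.1483, 0.0555]
ee_rot: [-0.659, 0.752, 0.0, -0.0]
ft_force: [-4.7, 0.6, 7.3]
grip_width: 0.133
```

```bash
python3 - <<'E'
from h import *
f=[]
for i in range(6):
    im,d=eyes.camera("side"); f.append(monitor.get_obs()["ft_force"])
print(np.mean(f,0),np.std(f,0),monitor.get_obs()["position"]); cv2.imwrite("pics/side3.png",cv2.resize(im[60:260,240:480],None,fx=3,fy=3))
E
```

```text
[-4.0138  0.5457  7.6647] [0.3189 0.2945 0.6489] [ 0.571  -0.1483  0.0554]
```

View pics/side3.png

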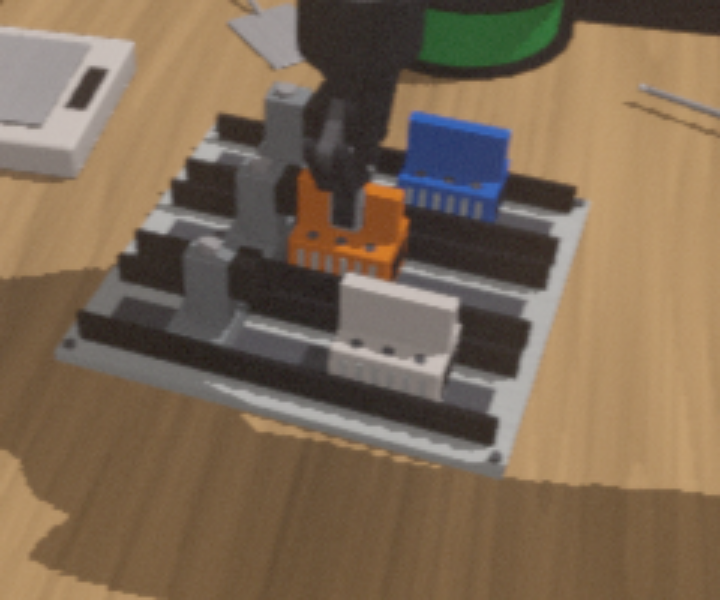

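Call:
servo_tool(motion=[[0,0,0.0005,0,0,0,0],[0,0,0.001,0,0,0,0],[0,0,0.0015,0,0,0,0],[0,0,0.002,0,0,0,0],[0,0,0.002,0,0,0,0]])

```text
clock: 11.18
position: [0.5694, -0.148, 0.0554]
ee_rot: [-0.659, 0.752, 0.0, -0.0]
ft_force: [-1.5, -0.7, 6.0]
grip_width: 0.136
```

Call:
servo_tool(motion=[[0,0,0.0005,0,0,0,0],[0,0,0.001,0,0,0,0],[0,0,0.001,0,0,0,0]])

```text
clock: 11.55
position: [0.5686, -0.1479, 0.0555]
ee_rot: [-0.659, 0.752, -0.0, 0.0]
ft_force: [0.4, 0.5, 5.5]
grip_width: 0.135
```

```bash
python3 - <<'E'
from h import *
f=[]
for i in range(5):
    im,d=eyes.camera("side"); f.append(monitor.get_obs()["ft_force"])
print(np.mean(f,0),monitor.get_obs()["position"])
E
```

```text
[-0.2291 -0.0181  5.1466] [ 0.5686 -0.148   0.0555]
```

Call:
servo_tool(motion=[[0,0,0.0005,0,0,0,0],[0,0,0.0008,0,0,0,0],[0,0,0.0008,0,0,0,0]])

```text
clock: 12.18
position: [0.5678, -0.1478, 0.0554]
ee_rot: [-0.659, 0.752, -0.0, 0.0]
ft_force: [0.4, -0.4, 4.7]
grip_width: 0.135
```

Call:
servo_tool(motion=[[0.2,0,0,0,0,0,0],[0.3,0,0,0,0,0,0],[0.5,0,0,0,0,0,0],[0.7,0,0,0,0,0,0],[0.7,0,0,0,0,0,0],[0.7,0,0,0,0,0,0]])

```text
clock: 12.92
position: [0.5676, -0.1478, 0.0553]
ee_rot: [-0.659, 0.752, -0.0, -0.0]
ft_force: [0.3, 0.3, -0.3]
grip_width: 0.7
```

```bash
python3 - <<'E'
from h import *
state()
im,d=eyes.camera("side"); cv2.imwrite("pics/side4.png",cv2.resize(im[80:200,290:410],None,fx=5,fy=5,interpolation=cv2.INTER_CUBIC))
E
```

```text
clock 12.925
position [ 0.5676 -0.1478  0.0553]
ee_rot [-0.6586  0.7525 -0.     -0.    ]
ft_force [ 0.2579  0.2699 -0.3391]
grip_width 0.7002774852368887
joint_pos [ 0.4758  0.4347 -0.3653  1.7357  0.1794  1.004  -1.6587]
```

View pics/side4.png

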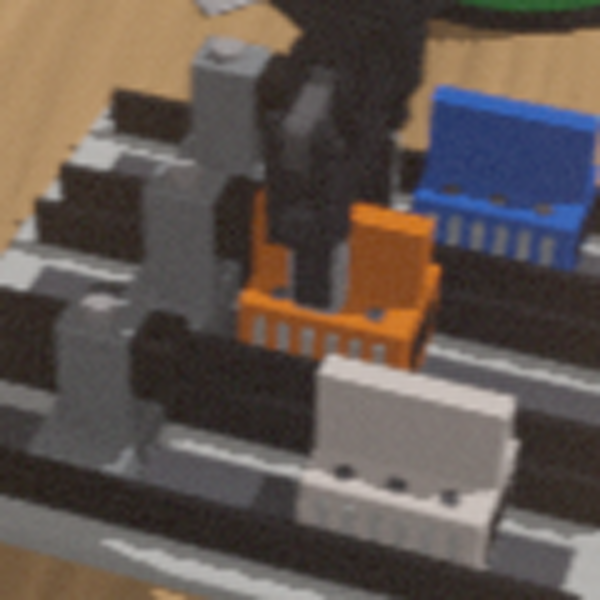

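The fingers are open and the module's tab edge (crop px 250,215) touches the black buffer (235,200). I'll raise the tool straight up and back off.

Call:
servo_tool(motion=[[0.7,0,0,-0.01,0,0,0],[0.7,0,0,-0.03,0,0,0],[0.7,0,0,-0.06,0,0,0],[0.7,0,0,-0.09,0,0,0],[0.7,0,0.02,-0.12,0,0,0],[0.7,0,0.05,-0.14,0,0,0],[0.7,0,0.08,-0.15,0,0,0],[0.7,0,0.11,-0.15,0,0,0],[0.7,0,0.13,-0.15,0,0,0],[0.7,0,0.13,-0.15,0,0,0]])

```text
clock: 14.22
position: [0.4385, -0.1307, 0.207]
ee_rot: [-0.659, 0.753, -0.001, 0.0]
ft_force: [1.0, -0.1, 0.7]
grip_width: 0.703
```

```bash
python3 - <<'E'
from h import *
print(monitor.get_obs()["position"],monitor.get_obs()["ft_force"])
L=np.array([.9912,-.1323]); S=np.array([.1323,.9912])
cols={"orange":((3,22),120),"blue":((100,130),120)}
for n in("top","side"):
    im,d=eyes.camera(n); z0=np.load(f"{n}0.npz")
    for tag,I,D in(("before",z0["im"],z0["d"]),("now",im,d)):
        P=cloud(n,D); hsv=cv2.cvtColor(I,cv2.COLOR_BGR2HSV); s=(P[...,:2]-[.516,-.1415])@S; l=(P[...,:2]-[.516,-.1415])@L
        for k,((a,b),sat) in cols.items():
            m=(hsv[...,0]>a)&(hsv[...,0]<b)&(hsv[...,1]>sat)&(np.abs(s)<.14)&(np.abs(l)<.2)&(P[...,2]>.07)&(P[...,2]<.1)&(D>0)
            q=P[m]; 
            if len(q)>20: print(n,tag,k,len(q),"along",np.percentile(l[m],[1,99])*1e3,"across",np.median(s[m])*1e3,"ztop",np.percentile(q[:,2],90))
        m=(D>0)&(np.abs(s-.09)<.03)&(np.abs(l)<.06)&(P[...,2]>.07)&(P[...,2]<.1)&(hsv[...,1]<90)&(hsv[...,2]>60)
        if m.sum()>20: print(n,tag,"white along",np.percentile(l[m],[1,99])*1e3,"across",np.median(s[m])*1e3)
        m=(D>0)&(np.abs(s)<.02)&(l>.07)&(l<.15)&(P[...,2]>.06)&(P[...,2]<.1)&((hsv[...,1]<100))
        if m.sum()>20: print(n,tag,"stop along",np.percentile(l[m],[1,99])*1e3)
    cv2.imwrite(f"pics/{n}5.png",cv2.resize(im[100:310,330:540] if n=="top" else im[80:200,290:410],(600,600),interpolation=cv2.INTER_CUBIC))
E
```

```text
[ 0.4385 -0.1307  0.207 ] [ 0.9764 -0.1489  0.6682]
top before orange 411 along [-34.4696  34.2526] across 0.40186561988409336 ztop 0.08585676408310965
top before blue 460 along [-28.6774  39.5518] across -88.60506478952499 ztop 0.08558499797019796
top before white along [-38.6271  29.9663] across 89.55048254181706
top before stop along [ 85.8401 131.069 ]
top now orange 426 along [16.6266 88.8953] across 0.4025153754460029 ztop 0.08539335331883477
top now blue 464 along [-28.6009  39.5436] across -88.627340403067 ztop 0.08557738016929946
top now white along [-38.5919  29.9607] across 89.40772018182594
top now stop along [ 86.6377 131.1233]
side before orange 331 along [-34.9748  33.8821] across 5.8273261528046945 ztop 0.0844808705825491
side before blue 252 along [-26.5078  37.5887] across -84.01673123233915 ztop 0.0844306490677185
side before white along [-39.4694  28.98  ] across 95.49528750068748
side before stop along [ 85.4376 130.6134]
side now orange 339 along [16.0468 87.1949] across 5.691257032046508 ztop 0.08462491399031186
side now blue 266 along [-26.9484  37.7277] across -84.21611086569361 ztop 0.0846645811560996
side now white along [-39.4969  28.9183] across 95.56605169324422
side now stop along [ 87.5483 130.5538]
```

View pics/top5.png

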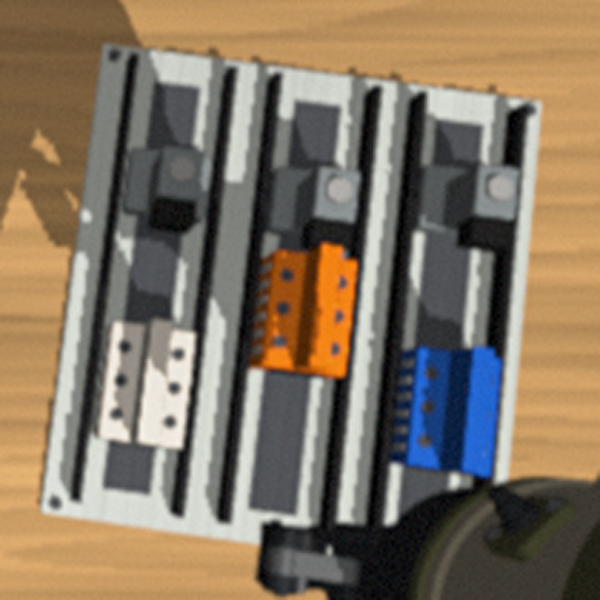

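View pics/side5.png

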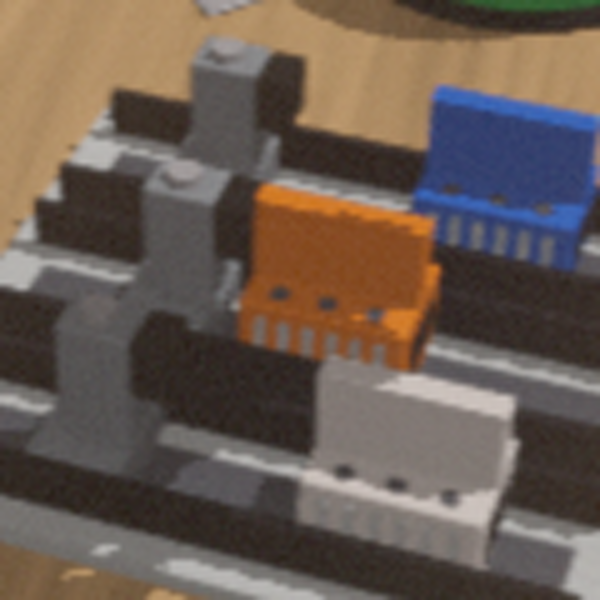

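In both views the orange tab meets the buffer with no visible gap (top crop px 325,245; side crop px 255,215), and the module stands level in its lane. Blue and white haven't moved. Handing in.

```bash
python3 -c "
from workcell import ticket
print(ticket.hand_in())"
```

```text
the job is handed in; nothing more can be done
None
```

The orange module is standing against the rubber buffer in its lane, the gripper has let go, and the job is handed in at about 14.3 s.

- **Push:** I pinched the orange tab (12 mm measured) and slid the module about 50 mm. I then fed it into the buffer at 1 mm or less per step, up to about 11 N at the wrist. I held it there for about 1 s.
- **Release:** I backed off slowly until about 0.5 mm of compression was left, so the buffer would not throw the module back. Then I opened the fingers and retreated straight up.
- **Last checks:** both cameras show the module moved about 51 mm, with its nose at the buffer face (85.4 mm against 85.7 mm measured). There is no visible gap, and its top is at the same height as before. Blue and white agree with their starting positions to within about 0.5 mm.
- **What is less certain:**
  - Final contact is only confirmed to roughly 1 mm, because the module may have sprung back about 0.5 mm on release.
  - During the press the wrist also read up to about 14 N upward, meaning the gripper was pressing the module down, not lifting it. That reading returned to zero on release.

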